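Charge the milling jar with balls through the funnel

TASK

Draw the upright gate plate straight up out of the slots in the front of the ball box and stand it in the empty trough rack. Then lift the box by its grip, pour all five balls through the wide funnel into the jar, and set the empty box back down upright on the worktop. Leave everything else on the bench where it stands.

Things in the scene. Friction and masses are not known exactly. Their poses are not given: they have to be found in the camera images.
- ball_box: Loose open-topped aluminium pan with the five balls, 132 x 70 mm, walls 52 mm high, 4 mm thick, about 0.3 kg empty. Origin: centre of the underside; x points to its front (pouring end, closed by the gate), z up. Its floor rises 10 degrees from rear to front, so the balls lie at the rear while it is level; tipping the front down 40 to 50 degrees empties it.
- box_grip (a point): Point at which to hold the box: on its fixed grey grip bar, 20 mm behind the box's origin along x, 82 mm above its underside; axes as the box. The bar lies along x over the rear half (x -69 to +1 mm), 16 mm thick (y), 20 mm high (z 72 to 92 mm).
- box_lip (a point): Middle of the box's front pouring edge, 66 mm ahead of the box's origin and 22 mm above its underside.
- gate: Loose steel gate plate, 5 mm thick (x), 59 mm wide (y), 116 mm high (z), 0.08 kg, standing in two vertical slots 7 mm wide at the box's front, 49.5 mm ahead of the box's origin; it stands 68 mm above the box's walls, where the slots end. Origin: centre of its lower edge, in place 4 mm above the box's underside.
- gate_edge (a point): Middle of the gate plate's upper edge, 116 mm above its lower edge; axes as the plate.
- rack: Fixed white plastic trough rack, empty and open at the top: outside 40 (x) x 100 (y) x 55 mm (z) on a foot of 90 x 120 x 6 mm; inside 30 (x) x 90 mm (y). Origin: centre of the underside. The gate stands or leans in it with its width along the rack's y.
- rack_floor (a point): Centre of the rack's inner floor, 6 mm above the worktop; axes as the rack.
- jar: Fixed: clear narrow milling jar, 70 mm across, 62 mm inside, rim 100 mm above the worktop, clamped in a grey base of 120 x 120 x 10 mm, with a grey funnel on top. Origin: centre of the underside; z up.
- jar_floor (a point): Centre of the jar's inner floor, 15 mm above the worktop.
- funnel_mouth (a point): Centre of the funnel's mouth at the height of its rim, 156 mm above the worktop. Mouth 146 mm across inside, 152 mm outside; the outlet at the jar's rim is 56 mm across.
- ball_0: One of five alike white ceramic balls, 24 mm across, 26 g. Origin: its centre.
- ball_1: One of five alike white ceramic balls, 24 mm across, 26 g. Origin: its centre.
- ball_2: One of five alike white ceramic balls, 24 mm across, 26 g. Origin: its centre.
- ball_3: One of five alike white ceramic balls, 24 mm across, 26 g. Origin: its centre.
- ball_4: One of five alike white ceramic balls, 24 mm across, 26 g. Origin: its centre.
- tape: Bystander, to be left alone: roll of masking tape lying flat, 96 mm across, 25 mm high. Origin: at its underside.
- timer: Bystander, to be left alone: white bench timer lying flat, 70 x 64 x 20 mm. Origin: at its underside.
- dropper: Bystander, to be left alone: white capped bottle, 42 mm across, 85 mm high. Origin: at its underside.
- mug: Bystander, to be left alone: dotted china mug, 93 mm high (open, but not the container to fill). Origin: at its underside.
- amber: Bystander, to be left alone: brown capped bottle, 50 mm across, 100 mm high. Origin: at its underside.
- wash: Bystander, to be left alone: plastic wash bottle with bent spout, 168 mm high. Origin: at its underside.

How it is judged:
On the way, in this order (a step that is already met when the one before it is completed fails the run):
1. the gate is drawn up clear of the slots of the box, which still stands upright (z of gate in the frame of ball_box above 0.055 m and angle between ball_box's own z axis and vertical below 0.2 rad), for 0.1 s.
2. the gate stands in the trough rack, let go (x of gate in the frame of rack_floor between -0.02 and 0.02 m and y of gate in the frame of rack_floor between -0.04 and 0.04 m and z of gate in the frame of rack_floor below 0.012 m and angle between gate's own z axis and vertical below 0.6 rad and contact force between the fingers and gate below 0.2 N), for 0.2 s.
3. the box is held over the funnel (horizontal distance between box_lip and funnel_mouth below 0.1 m and height (world z) of box_lip above 0.14 m), for 0.1 s.
4. all five balls are in the jar (horizontal distance between each of ball_0, ball_1, ball_2, ball_3, ball_4 and jar_floor below 0.032 m and z of ball_0 in the frame of jar_floor between 0 and 0.08 m and z of ball_1 in the frame of jar_floor between 0 and 0.08 m and z of ball_2 in the frame of jar_floor between 0 and 0.08 m and z of ball_3 in the frame of jar_floor between 0 and 0.08 m and z of ball_4 in the frame of jar_floor between 0 and 0.08 m), for 0.2 s.
At the end, for the whole second after the job is handed in: All five balls lie in the jar below the funnel (within 32 mm of its axis, under 80 mm above its floor); the gate stands in the trough rack (leaning at most 0.6 rad, lower edge within 12 mm of its floor); the box stands level on the worktop (0.06 rad, 8 mm); all let go and at rest (all of step 2 and all of step 4 and height (world z) of ball_box below 0.008 m and angle between ball_box's own z axis and vertical below 0.06 rad and linear speed of each of ball_box, gate below 0.02 m/s); the robot touches nothing.
It fails at once if a bystander (tape, timer, bottles or mug) is pushed more than 30 mm (distance of any of tape, timer, dropper, mug, amber, wash from where it was at the start of the episode above 0.03 m).
It also fails if it takes over 72 s, if anything falls off the work surface, if the arm or the gripper's body presses on something with over 40 N, if the wrist force passes 120 N, or if a joint passes its speed limit or range.

ROBOT

A 6-joint arm with a two-finger parallel gripper is mounted at the origin on a cart in front of the work surface, level with it; the furniture and walls round the work are solid. World frame = base frame: x ahead of the robot, y to its left, z up, the work surface at z = 0. Lengths are in m, angles in rad, forces in N, time in s.
With the tool pointing down it reaches from about 0.25 to 0.85 m from the base axis. Payload 12.5 kg.
Tool frame: the origin (TCP) lies at the very end of the fingers, on their centre line; the grasp point (between the pads) lies 19 mm behind it (ctrl.grasp_offset is the distance from the TCP to the grasp point, in m); z points along the fingers, y is the line along which they close (so a half turn about z gives the same grasp; the last joint's range is limited). The gripper opens to 93 mm and grips with 3 to 60 N. Pads are 15 mm wide; open, the fingers measure 128 mm over their backs; the gripper's body (75 mm by 188 mm) begins 65 mm behind the grasp point.
Start: joints at [1.182, 0.351, 1.652, -0, 1.139, -0.085], TCP at [0.164, 0.525, 0.219] pointing down, gripper open.
Joint ranges: [-2.75, 2.75], [-0.79, 2.1], [0.01, 2.65], [-1.57, 4.71], [0.07, 3.14], [-2.87, 2.87]. Speed limits (rad/s): [2.22, 2.22, 2.79, 3.14, 3.14, 3.14].

INTERFACE

Orientations are given as a 3x3 rotation matrix whose columns are the frame's x, y, z axes.
In Python, from workcell import monitor, eyes, ctrl gives the robot as it stands.
- The arm moves only by the tool carry_out, never from a script. Its argument "motion" is a list that holds one entry, the list of rows, each a list of 5 numbers: the closure, from 0 (fully open) to 1 (shut), then the shift along the tool's x, y, z scaled (see below), then the turn about the tool's z scaled (see below). In form: [[[hand, tx, ty, tz, roll], ...]]. A call has exactly 8 rows; each row shifts and turns the commanded pose from where the row before left it, along the tool's axes as they then stand; what a row does not reach is not made up. The controller multiplies each number of a shift by 0.08 m and each number of a turn by 360 degrees. A row lasts 1/10 s, in which the tool goes at most 50 mm and 8.59 degrees, less where a joint would pass 70% of its speed; a pose out of reach is approached as far as the arm can. A call with a number of a shift or a turn outside -1 to 1 is refused whole. A call with a gripper value outside its range is refused whole. The fingers move at their own pace and stop on an object; "force" is the grip in N (left out, the last holds). Time passes only in rows, so rows that do not move let the fingers close, or fill a call up. It gives the time, the measured TCP pose, the force, the opening and the grip force at its end, in the units of the state.
- monitor.get_state(): the state, without advancing time (a new reading comes with each control period).
- eyes.grab_frame(name): name is "side" or "top"; returns a dict with "img" (400x640x3 uint8, red, green, blue), "range_z" (400x640 float32, m along the optical axis (not along the pixel's ray), 0 where there is no reading), "K" (3x3 intrinsics, pixels), "R" (3x3) and "t" (3): a world point X has camera coordinates R X + t. Camera axes: x right, y down, z forward; pixel columns grow to the right and rows downward; lengths in m; the calibration is good to about 2 mm. A picture is of the moment at which its call begins.
- ctrl.finish_job(): hands the job in; it is judged then, once.
The state is a dict: "time_s": time; "q": joint angles; "qd": joint speeds; "joint_torque": joint torques, N m; "eef_pos": TCP position; "eef_rot": TCP orientation; "force": force on the tool from outside, world axes, zero at the start; "ft_torque": the same for the moment, N m; "grip_width": finger opening in m; "finger_force": force on a finger pad.
Only numpy, scipy, OpenCV 4.12 (cv2) and the standard library are available. Lean on these libraries where they do the work, as an engineer would, in place of code of your own. Each camera call takes 0.05 s, during which the arm holds its last target. There are 200 camera calls.

## Working session

There is one attempt and no reset: what is moved stays moved. The work goes in short steps, Python scripts to look and compute and a tool call to move; the robot and the scene stay as the last step left them, time stands still between calls to the robot, and variables do not carry over. Pictures are saved under pics/ and viewed, at most 10 in all, crops included, and the job is handed in when it is done.

Besides the shell and the picture viewer there is one more tool, called after "Call:" by a JSON object that holds its "op" and its "data". carry_out: Moves the arm, as the interface text tells. Its arguments: {"type":"object","properties":{"motion":{"type":"array","items":{"type":"array","items":{"type":"array","items":{"type":"number","minimum":-1,"maximum":1}}}},"force":{"type":"number"}},"required":["motion"]}

```bash
ls; mkdir -p pics
python3 - <<'E'
from workcell import monitor, eyes, ctrl
import cv2,numpy as np,pickle
s=monitor.get_state();print(s['time_s'],s['eef_pos'],s['eef_rot'],s['grip_width'],ctrl.grasp_offset)
for n in('side','top'):
    f=eyes.grab_frame(n);pickle.dump(f,open(n+'.pkl','wb'))
    cv2.imwrite(f'pics/{n}0.png',f['img'][:,:,::-1]);print(n,f['K'],f['R'],f['t'], -f['R'].T@f['t'])
E
```

```text
pics
0.0 [0.16437961 0.52450147 0.21810326] [[-9.54205171e-01  2.99152647e-01 -4.29797453e-04]
 [ 2.99152942e-01  9.54204580e-01 -1.06628936e-03]
 [ 9.11314131e-05 -1.14603399e-03 -9.99999339e-01]] 0.09281230484472819 0.0188
side [[379.56851716   0.         316.18822967]
 [  0.         379.56851716 196.20967445]
 [  0.           0.           1.        ]] [[ 0.98321183 -0.18187025 -0.01475525]
 [-0.11076925 -0.53065602 -0.84031801]
 [ 0.14499888  0.82784503 -0.54189291]] [-0.4804134   0.15948741  1.0372608 ] [ 0.33961278 -0.86143115  0.6890158 ]
top [[487.30083221   0.         321.51231996]
 [  0.         487.30083221 204.27430731]
 [  0.           0.           1.        ]] [[ 0.32665006 -0.94510572  0.00865497]
 [-0.89558041 -0.31243354 -0.31673493]
 [ 0.3020521   0.09571026 -0.9484746 ]] [-0.15834683  0.47561526  1.76046619] [-0.05407679 -0.16955101  1.82177192]
```

View pics/side0.png

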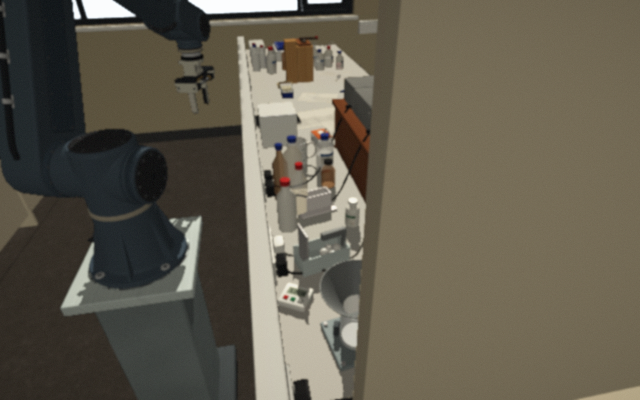

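View pics/top0.png

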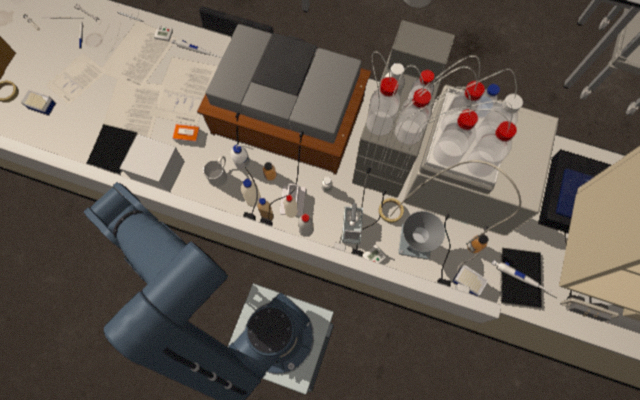

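The side view shows the box with gate at about (322,245), the rack at (318,205) and the funnel at (345,290). The top view shows the box at about (352,228), the rack at (297,198) and the funnel at (422,232). I'll zoom in on these.

```bash
cat > h.py <<'E'
import numpy as np,pickle,cv2
def load(n): return pickle.load(open(n+'.pkl','rb'))
def cloud(f):
    """world point for every pixel"""
    v,u=np.mgrid[0:400,0:640]; z=f['range_z']
    K=f['K']; c=np.stack([(u-K[0,2])/K[0,0]*z,(v-K[1,2])/K[1,1]*z,z],-1)
    return (c-f['t'])@f['R']
def plane(f,u,v,h):
    """ray through pixel onto z=h"""
    d=f['R'].T@np.linalg.inv(f['K'])@[u,v,1]; o=-f['R'].T@f['t']
    return o+d*(h-o[2])/d[2]
def proj(f,X):
    c=f['K']@(f['R']@np.asarray(X)+f['t']); return c[:2]/c[2]
def crop(f,x0,y0,x1,y1,s,name):
    i=cv2.resize(f['img'][y0:y1,x0:x1,::-1],None,fx=s,fy=s,interpolation=cv2.INTER_CUBIC); cv2.imwrite('pics/'+name,i)
E
python3 - <<'E'
from h import *
crop(load('side'),255,170,385,270,6,'s1.png')
crop(load('top'),270,165,470,285,4,'t1.png')
for n in('side','top'):
    f=load(n);P=cloud(f)
    print(n,(f['range_z']>0).mean())
    for p in ([(322,245),(318,205),(350,290),(300,262)] if n=='side' else [(352,228),(297,198),(422,232),(340,250)]): print(p,P[p[1],p[0]].round(3))
E
```

```text
side 0.98822265625
(322, 245) [ 0.488 -0.089  0.025]
(318, 205) [0.516 0.113 0.017]
(350, 290) [ 0.497 -0.338  0.111]
(300, 262) [ 0.421 -0.14   0.023]
top 0.9958671875
(352, 228) [ 0.47  -0.129  0.012]
(297, 198) [0.506 0.108 0.042]
(422, 232) [ 0.53  -0.384  0.052]
(340, 250) [ 0.345 -0.117  0.127]
```

View pics/s1.png

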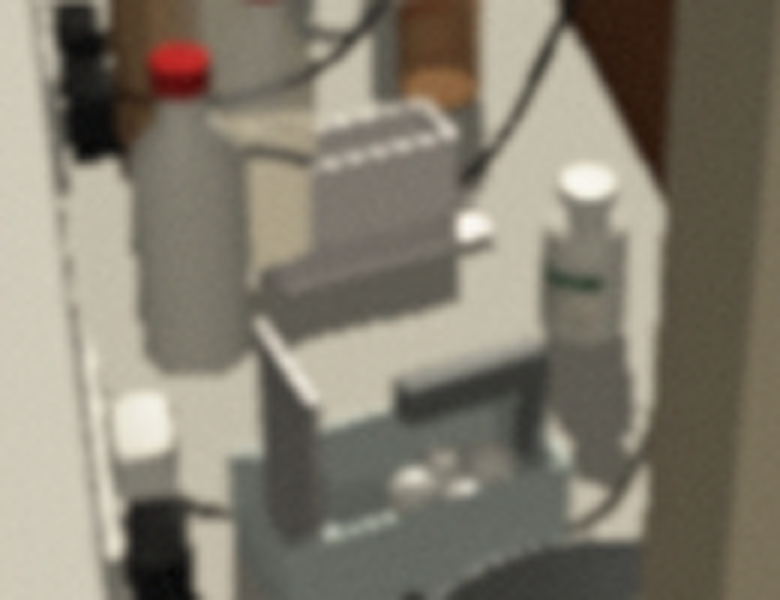

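View pics/t1.png

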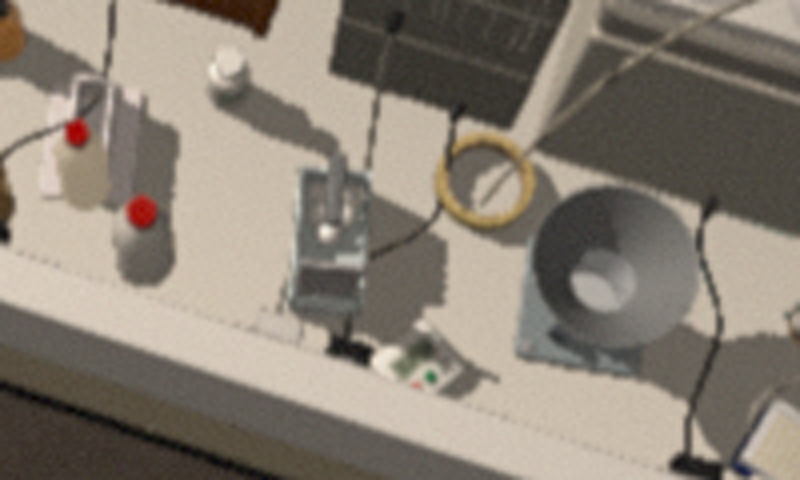

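The side crop shows the gate's top edge from (298,223) to (308,237), the grip bar at (335,234), the balls at the rear and the rack at (315,215). In the top crop the gate is at about (353,236) and the grip bar at (354,212). There are red-capped bottles at (289,198) and (305,218) near the rack. Next I'll make a metric bird's-eye map.

Run:
```python
from h import *
# orthographic map 1px=1.25mm ; rows: x from .75 down to .3 ; cols: y from .35 to -.5
out=[]
for n in('top','side'):
    f=load(n);P=cloud(f);I=f['img'][:,:,::-1]
    m=(f['range_z']>0)&(P[...,0]>.3)&(P[...,0]<.75)&(P[...,1]>-.5)&(P[...,1]<.35)&(P[...,2]<.3)&(P[...,2]>-.05)
    im=np.zeros((276,720,3),np.uint8)
    p=P[m];c=I[m];o=np.argsort(p[:,2]);p=p[o];c=c[o]
    k=(.85/720)
    r=((.75-p[:,0])/.45*275).astype(int);q=((.35-p[:,1])/.85*719).astype(int)
    # colour: hue by height, to tell levels apart
    hm=cv2.applyColorMap((np.clip(p[:,2]/.2,0,1)*255).astype(np.uint8)[:,None],cv2.COLORMAP_JET)[:,0]
    for a,b,cc in zip(r,q,hm): cv2.circle(im,(int(b),int(a)),1 ,cc.tolist(),-1)
    for j in range(8):
        x=int((.1*(j)+.05)/.85*719); cv2.line(im,(x,0),(x,275),(255,255,255),1);cv2.putText(im,f'{.3-.1*j:.1f}',(x,10),0,.35,(255,255,255))
    for j in range(4):
        y=int((.05+.1*j)/.45*275); cv2.line(im,(0,y),(719,y),(255,255,255),1);cv2.putText(im,f'{.7-.1*j:.1f}',(0,y),0,.35,(255,255,255))
    out.append(im)
cv2.imwrite('pics/map.png',np.vstack(out))
```

```text
(no output)
```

View pics/map.png

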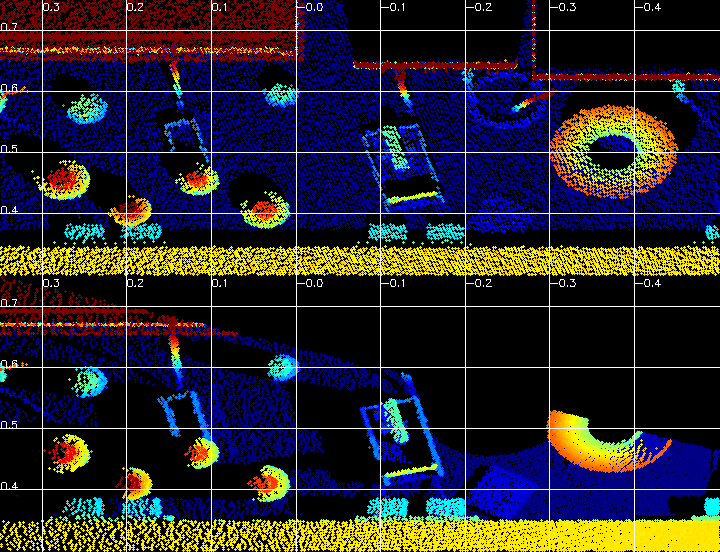

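The map shows the box at yaw ≈ 190° with its front toward the robot. The gate is at about (0.425,-0.135) and the rack at about (0.515,0.135) with its long axis near world x. A tall bottle stands at (0.455,0.12) and the funnel is at about (0.505,-0.375). Now the precise fits from both views.

```bash
cat >> h.py <<'E'
def pts(n,lo,hi,f=None):
    f=f or load(n); P=cloud(f).reshape(-1,3)[f['range_z'].ravel()>0]
    return P[((P>lo)&(P<hi)).all(1)]
def rect(p):
    """minAreaRect in mm, heading of long side deg"""
    (c,s,a)=cv2.minAreaRect((p[:,:2]*1000).astype(np.float32)); 
    if s[0]<s[1]: s=s[::-1];a+=90
    return np.round(c,1),np.round(s,1),round((a+90)%180-90,1)
E
python3 - <<'E'
from h import *
for n in('top','side'):
    print(n)
    for nm,lo,hi in [('gate',(.39,-.19,.1),(.46,-.08,.14)),('bar',(.44,-.16,.078),(.56,-.08,.105)),('box',(.38,-.2,.035),(.58,-.06,.062)),('rack',(.47,.08,.04),(.6,.19,.065)),('foot',(.44,.05,.003),(.62,.2,.012)),('funnel',(.4,-.48,.14),(.6,-.28,.165)),
       ('bottleR',(.42,.09,.06),(.49,.16,.25)),('bottle2',(.37,0,.06),(.44,.07,.25)),('white',(.55,-.01,.03),(.62,.05,.2)),('b3',(.37,.17,.03),(.44,.22,.25))]:
        p=pts(n,lo,hi)
        if len(p)>5: print(nm,len(p),*rect(p),'med',np.median(p,0).round(4),'z95',np.percentile(p[:,2],[50,95,100]).round(3))
    f=load(n);p=pts(n,(.4,-.48,.145),(.6,-.28,.18)); A=np.c_[2*p[:,:2],np.ones(len(p))]
    p=p[p[:,2]>.148];A=np.c_[2*p[:,:2],np.ones(len(p))];s=np.linalg.lstsq(A,(p[:,:2]**2).sum(1),rcond=None)[0]
    print('circ',s[:2],np.sqrt(s[2]+s[0]**2+s[1]**2),len(p))
    q=pts(n,(.3,-.4,-.05),(.345,.3,.3)); print('ledge z',np.percentile(q[:,2],[5,50,99])); q=pts(n,(.45,-.05,-.02),(.5,0.05,.03)); print('table',np.median(q[:,2]))
    q=pts(n,(.35,-.2,.03),(.395,.25,.2)); print('taps',np.percentile(q,[5,95],0))
E
```

```text
top
gate 43 [ 427.8 -137.7] [55.8  6.6] -77.0 med [ 0.4274 -0.1398  0.1167] z95 [0.117 0.127 0.131]
bar 83 [ 509.2 -117.8] [71.  16.4] 13.8 med [ 0.5089 -0.118   0.0907] z95 [0.091 0.098 0.102]
box 158 [ 492.2 -121.9] [165.3  70. ] 13.5 med [ 0.4772 -0.128   0.0481] z95 [0.048 0.06  0.062]
rack 70 [538.5 135.6] [116.8  39.6] 13.5 med [0.5425 0.1358 0.052 ] z95 [0.052 0.059 0.065]
foot 397 [530.  125.5] [176.5 151.1] 1.5 med [0.5254 0.118  0.0063] z95 [0.006 0.011 0.012]
funnel 502 [ 501.8 -375.6] [149.8 147.3] 17.0 med [ 0.5187 -0.385   0.1496] z95 [0.15  0.16  0.165]
bottleR 190 [454.  114.7] [47.2 43.6] -48.5 med [0.4483 0.1115 0.1201] z95 [0.12  0.17  0.174]
bottle2 238 [404.1  35.8] [56.  53.1] -56.1 med [0.3968 0.0326 0.1181] z95 [0.118 0.168 0.172]
white 112 [594.2  15.8] [38.8 36.4] -70.8 med [0.5897 0.0158 0.0621] z95 [0.062 0.089 0.095]
b3 271 [399.4 195.9] [58.9 48.2] 3.3 med [0.3967 0.1886 0.1355] z95 [0.136 0.2   0.213]
circ [ 0.50153919 -0.37415575] 0.07085461442369903 299
ledge z [0.12183551 0.1286467  0.13833271]
table -0.0010310923164301884
taps [[ 0.3594709  -0.18413
[... 515 characters left out ...]
 [0.006 0.011 0.012]
funnel 703 [ 469.8 -360.1] [150.2  75.5] 70.7 med [ 0.4645 -0.3219  0.1501] z95 [0.15  0.156 0.158]
bottleR 429 [457.1 110.4] [46.5 36.6] -27.1 med [0.459  0.1045 0.1111] z95 [0.111 0.167 0.169]
bottle2 599 [410.9  32.4] [54.8 46.4] 13.3 med [0.4088 0.0221 0.1102] z95 [0.11  0.165 0.167]
white 250 [599.   16.2] [40.6 34.9] -34.5 med [0.5976 0.0093 0.0585] z95 [0.058 0.085 0.087]
b3 528 [402.7 191.7] [64.4 40.6] 0.5 med [0.4049 0.1845 0.1252] z95 [0.125 0.196 0.2  ]
circ [ 0.50476863 -0.37404699] 0.07196144523053057 421
ledge z [0.12721014 0.12895117 0.13129722]
table -0.000561634333787087
taps [[ 0.35250349 -0.19639432  0.03950855]
 [ 0.39278268  0.23045413  0.11389841]]
```

Run:
```python
from h import *
a=np.radians(14);d=np.array([np.cos(a),np.sin(a)]);e=np.array([-d[1],d[0]]);c=np.array([.515,.135])
for n in('top','side'):
    for lo,hi in((.047,.062),(.003,.01)):
        p=pts(n,(.42,.04,lo),(.62,.22,hi)); u=(p[:,:2]-c)@d*1000; v=(p[:,:2]-c)@e*1000
        H,_,_=np.histogram2d(u,v,[np.arange(-75,80,5),np.arange(-70,71,5)])
        print(n,lo);print('v',list(range(-70,70,5)))
        for i,r in enumerate(H.astype(int)): print(-75+5*i,''.join('%3d'%k if k else '  .' for k in r))
for n in('top','side'):
    p=pts(n,(.47,.09,.048),(.565,.18,.062)); u=(p[:,:2]-c)@d*1000; v=(p[:,:2]-c)@e*1000
    for nm,k in(('L',v>10),('R',v<-5)):
        if k.sum()>5: print(n,nm,k.sum(),np.polyfit(u[k],v[k],1),u[k].min(),u[k].max())
```

```text
top 0.047
v [-70, -65, -60, -55, -50, -45, -40, -35, -30, -25, -20, -15, -10, -5, 0, 5, 10, 15, 20, 25, 30, 35, 40, 45, 50, 55, 60, 65]
-75   .  .  .  .  .  .  .  .  .  1  .  .  .  .  .  .  .  .  .  .  .  .  .  .  .  .  .  .
-70   .  .  .  .  .  .  .  .  .  .  .  .  .  .  .  .  .  .  .  .  .  .  .  .  .  .  .  .
-65   .  .  .  .  .  .  .  .  .  .  .  .  .  .  .  .  .  .  .  .  .  .  .  .  .  .  .  .
-60   .  .  .  .  .  .  .  .  .  .  .  .  .  .  .  .  .  .  .  .  .  .  .  .  .  .  .  .
-55   .  .  .  .  .  .  .  .  .  .  .  .  .  .  .  .  .  .  .  .  .  .  .  .  .  .  .  .
-50   .  .  .  .  .  .  .  .  .  .  .  .  .  .  .  .  .  .  .  .  .  .  .  .  .  .  .  .
-45   .  .  .  .  .  .  .  .  .  .  .  .  .  .  .  .  .  .  .  .  .  .  .  .  .  .  .  .
-40   .  .  .  .  .  .  .  .  .  1  .  .  .  .  .  .  .  .  .  .  .  .  .  .  .  .  .  .
-35   .  .  .  .  .  .  .  .  .  1  .  .  .  .  .  .  .  .  .  .  .  .  .  .  .  .  .  .
-30   .  .  .  .  .  .  .  .  .  1  .  .  .  .  .  .  .  .  .  .  .  .  .  .  .  .  .  .
-25   .  .  .  .  .  .  .  .  .  1  .  .  .  .  .  .  .  .  .  .  .  .  . 
[... 9649 characters left out ...]
.  .  .  .  .  .  .  .  .  .  .  .  .  .  .  .  .  .
55   .  .  .  .  .  .  .  .  .  .  .  .  .  .  .  .  .  .  .  .  .  .  .  .  .  .  .  .
60   .  .  .  .  .  .  .  .  .  .  .  .  .  .  .  .  .  .  .  .  .  .  .  .  .  .  .  .
65   .  .  .  .  .  .  .  .  .  .  .  .  .  .  .  .  .  .  .  .  .  .  .  .  .  .  .  .
70   .  .  .  .  .  .  .  .  .  .  .  .  .  .  .  .  .  .  .  .  .  .  .  .  .  .  .  .
top L 13 [-0.02046644 12.70432382] -7.432222534488471 33.60924509355649
top R 26 [  0.10350711 -21.22120612] -35.56245685046654 37.39470991796156
side L 37 [ 0.02870509 13.18892374] -23.411512723718726 40.59788435208503
side R 76 [  0.05895124 -20.95455151] -52.160121457884095 40.65055481201712
```

Run:
```python
from h import *
a=np.radians(14);d=np.array([np.cos(a),np.sin(a)]);e=np.array([-d[1],d[0]]);c=np.array([.5063,.1284])
ims=[]
for n,(x0,y0,x1,y1) in(('side',(275,150,355,240)),('top',(270,170,350,260))):
    f=load(n);s=7
    im=cv2.resize(f['img'][y0:y1,x0:x1,::-1],None,fx=s,fy=s-1,interpolation=cv2.INTER_CUBIC);im=cv2.convertScaleAbs(im,alpha=1.1)
    im=cv2.resize(f['img'][y0:y1,x0:x1,::-1],None,fx=5,fy=6,interpolation=cv2.INTER_CUBIC)
    for z,hu,hv,col in((.055,.05,.02,(0,0,255)),(.006,.06,.045,(0,255,0))):
        q=[c+su*hu*d+sv*hv*e for su,sv in((1,1),(1,-1),(-1,-1),(-1,1))]
        q=np.array([(proj(f,[*p,z])+.5-[x0,y0])*[5,6] for p in q]);cv2.polylines(im,[q.astype(int)],True,col,1)
    ims.append(im)
cv2.imwrite('pics/rack.png',np.hstack(ims))
f=load('side');P=cloud(f)
for col in (290,296,300): print(col,[(r,*P[r,col].round(3)) for r in range(160,214,6)])
```

```text
290 [(160, np.float64(0.449), np.float64(0.251), np.float64(0.114)), (166, np.float64(0.448), np.float64(0.249), np.float64(0.093)), (172, np.float64(0.446), np.float64(0.248), np.float64(0.071)), (178, np.float64(0.446), np.float64(0.253), np.float64(0.044)), (184, np.float64(0.424), np.float64(0.039), np.float64(0.149)), (190, np.float64(0.423), np.float64(0.038), np.float64(0.131)), (196, np.float64(0.421), np.float64(0.025), np.float64(0.12)), (202, np.float64(0.419), np.float64(0.011), np.float64(0.109)), (208, np.float64(0.418), np.float64(0.013), np.float64(0.087))]
296 [(160, np.float64(0.469), np.float64(0.25), np.float64(0.112)), (166, np.float64(0.452), np.float64(0.11), np.float64(0.165)), (172, np.float64(0.452), np.float64(0.116), np.float64(0.142)), (178, np.float64(0.45), np.float64(0.112), np.float64(0.124)), (184, np.float64(0.448), np.float64(0.098), np.float64(0.112)), (190, np.float64(0.447), np.float64(0.101), np.float64(0.089)), (196, np.float64(0.446), np.float64(0.1), np.float64(0.069)), (202, np.float64(0.438), np.float64(0.032), np.float64(0.092)), (208, np.float64(0.436), np.float64(0.028), np.float64(0.075))]
300 [(160, np.float64(0.483), np.float64(0.26), np.float64(0.106)), (166, np.float64(0.463), np.float64(0.107), np.float64(0.166)), (172, np.float64(0.463), np.float64(0.115), np.float64(0.141)), (178, np.float64(0.461), np.float64(0.102), np.float64(0.128)), (184, np.float64(0.46), np.float64(0.098), np.float64(0.111)), (190, np.float64(0.459), np.float64(0.098), np.float64(0.09)), (196, np.float64(0.458), np.float64(0.099), np.float64(0.068)), (202, np.float64(0.457), np.float64(0.098), np.float64(0.047)), (208, np.float64(0.456), np.float64(0.098), np.float64(0.025))]
```

View pics/rack.png

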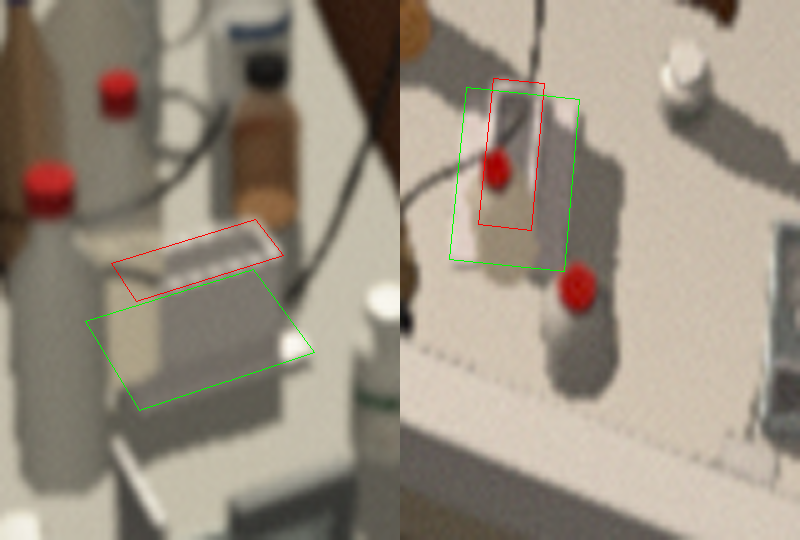

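The overlay shows that the fitted rack (red rim, green foot) matches both views, with its centre at (0.506,0.128) and heading about 14°. The bottle stands over the rack's near end at about (300,200) in the side view. I'll therefore stand the gate about 10 mm toward the far end.

First call: up 60 mm and roll 58.8°, with the gripper half closed.

Add to h.py:
```python
def go(x,y,z,ang=None):
    """print rows-sum of shift (tool units, after roll) and roll from current pose"""
    from workcell import monitor
    s=monitor.get_state(); R=np.array(s['eef_rot']); a=np.degrees(np.arctan2(R[1,1],R[0,1]))
    r=0
    if ang is not None:
        r=-((ang-a+180)%360-180); t=np.radians(r); c,k=np.cos(t),np.sin(t); R=R@np.array([[c,-k,0],[k,c,0],[0,0,1]])
    print('pos',np.round(s['eef_pos'],4),'ang',a.round(2),'roll',round(r/360,4),'shift',(R.T@(np.array([x,y,z])-s['eef_pos'])/.08).round(3),'w',round(s['grip_width'],4),'F',np.round(s['force'],1),'ff',s['finger_force'],'t',s['time_s'])
```

```text
(no output)
```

Call:
{"op": "carry_out", "data": {"motion": [[[0.55,0,0,-0.1,0.0204],[0.55,0,0,-0.1,0.0204],[0.55,0,0,-0.1,0.0204],[0.55,0,0,-0.1,0.0204],[0.55,0,0,-0.1,0.0204],[0.55,0,0,-0.1,0.0204],[0.55,0,0,-0.1,0.0204],[0.55,0,0,-0.1,0.0204]]], "force": 30}}

```text
time_s: 0.9
eef_pos: [0.1644, 0.5246, 0.2826]
eef_rot: [[-0.234, 0.972, -0.0], [0.972, 0.234, -0.001], [-0.001, -0.0, -1.0]]
force: [0.5, -0.2, -0.6]
grip_width: 0.0422
finger_force: 0.0
```

```bash
python3 -c "
from h import *
go(.4295,-.1378,.20,13.8)"
```

```text
pos [0.1644 0.5246 0.2826] ang 13.54 roll -0.0007 shift [-8.831  1.243  1.038] w 0.0422 F [ 0.5 -0.2 -0.6] ff 0.0 t 0.9
```

Call:
{"op": "carry_out", "data": {"motion": [[[0.55,-0.55,0.08,0,-0.0007],[0.55,-0.55,0.08,0,0],[0.55,-0.55,0.08,0,0],[0.55,-0.55,0.08,0,0],[0.55,-0.55,0.08,0,0],[0.55,-0.55,0.08,0,0],[0.55,-0.55,0.08,0,0],[0.55,-0.55,0.08,0,0]]]}}

```text
time_s: 1.7
eef_pos: [0.2998, 0.1941, 0.2826]
eef_rot: [[-0.244, 0.97, 0.0], [0.97, 0.244, 0.0], [0.0, 0.0, -1.0]]
force: [0.4, 0.1, -1.1]
grip_width: 0.0421
finger_force: 0.0
```

Call:
{"op": "carry_out", "data": {"motion": [[[0.55,-0.55,0.08,0,0],[0.55,-0.55,0.08,0,0],[0.55,-0.55,0.08,0,0],[0.55,-0.55,0.08,0,0],[0.55,-0.55,0.08,0,0],[0.55,-0.55,0.08,0,0],[0.55,-0.55,0.08,0,0],[0.55,0,0,0.2,0]]]}}

```text
time_s: 2.5
eef_pos: [0.42, -0.096, 0.2673]
eef_rot: [[-0.24, 0.971, 0.003], [0.971, 0.24, -0.002], [-0.002, 0.002, -1.0]]
force: [0.0, -0.3, -0.6]
grip_width: 0.0421
finger_force: 0.0
```

```bash
python3 -c "
from h import *
go(.4295,-.1378,.088,13.8)"
```

```text
pos [ 0.42   -0.096   0.2673] ang 13.88 roll 0.0002 shift [-0.531 -0.014  2.243] w 0.0421 F [ 0.  -0.3 -0.6] ff 0.0 t 2.5
```

Call:
{"op": "carry_out", "data": {"motion": [[[0.55,-0.53,-0.014,0,0],[0.55,0,0,0.4,0],[0.55,0,0,0.4,0],[0.55,0,0,0.4,0],[0.55,0,0,0.3,0],[0.55,0,0,0.2,0],[0.55,0,0,0.2,0],[0.55,0,0,0,0]]]}}

```text
time_s: 3.3
eef_pos: [0.4263, -0.1329, 0.113]
eef_rot: [[-0.243, 0.97, -0.003], [0.97, 0.243, 0.001], [0.002, -0.003, -1.0]]
force: [-0.0, 0.4, 0.6]
grip_width: 0.042
finger_force: 0.0
```

```bash
python3 -c "
from h import *
go(.4295,-.1378,.088,13.8)"
```

```text
pos [ 0.4263 -0.1329  0.113 ] ang 14.09 roll 0.0008 shift [-0.069  0.026  0.312] w 0.042 F [-0.   0.4  0.6] ff 0.0 t 3.3
```

Call:
{"op": "carry_out", "data": {"motion": [[[0.55,-0.07,0.026,0,0.0008],[0.55,0,0,0.15,0],[0.55,0,0,0.16,0],[1,0,0,0,0],[1,0,0,0,0],[1,0,0,0,0],[1,0,0,0,0],[1,0,0,0,0]]]}}

```text
time_s: 4.1
eef_pos: [0.431, -0.1384, 0.0902]
eef_rot: [[-0.239, 0.971, 0.001], [0.971, 0.239, -0.0], [-0.0, 0.001, -1.0]]
force: [0.3, -0.7, -0.3]
grip_width: 0.0067
finger_force: 0.0
```

```bash
python3 -c "
from h import *
go(.4295,-.1378,.238,13.8)"
```

```text
pos [ 0.431  -0.1384  0.0902] ang 13.81 roll 0.0 shift [ 0.011 -0.015 -1.848] w 0.0067 F [ 0.3 -0.7 -0.3] ff 0.0 t 4.1
```

Call:
{"op": "carry_out", "data": {"motion": [[[1,0,0,0,0],[1,0,0,0,0],[1,0,0,0,0],[1,0,0,-0.1,0],[1,0,0,-0.2,0],[1,0,0,-0.2,0],[1,0,0,-0.2,0],[1,0,0,-0.2,0]]]}}

```text
time_s: 4.9
eef_pos: [0.4305, -0.1382, 0.1627]
eef_rot: [[-0.239, 0.971, -0.0], [0.971, 0.239, 0.0], [0.0, -0.0, -1.0]]
force: [-0.1, -0.5, -2.2]
grip_width: 0.0047
finger_force: 30.0
```

Run:
```python
from h import *
go(.5165,.131,.26,-76)
from workcell import eyes
for n in('side','top'):
    f=eyes.grab_frame(n);pickle.dump(f,open(n+'1.pkl','wb'))
    p=pts(n,(.39,-.19,.1),(.46,-.08,.2),f);p2=pts(n,(.44,-.16,.078),(.56,-.08,.105),f);print(n,'bar',*rect(p2),np.median(p2[:,2]))
crop(load('side1'),255,150,385,270,5,'s2.png')
```

```text
pos [ 0.4305 -0.1382  0.1627] ang 13.81 roll 0.2495 shift [ 1.857 -3.006 -1.216] w 0.0047 F [-0.1 -0.5 -2.2] ff 29.998112618923187 t 4.9
side bar [ 511.6 -117.7] [70.  17.5] 12.7 0.08892282303371414
top bar [0. 0.] [0. 0.] 0.0 nan
  return _methods._mean(a, axis=axis, dtype=dtype,
  ret = ret.dtype.type(ret / rcount)
```

View pics/s2.png

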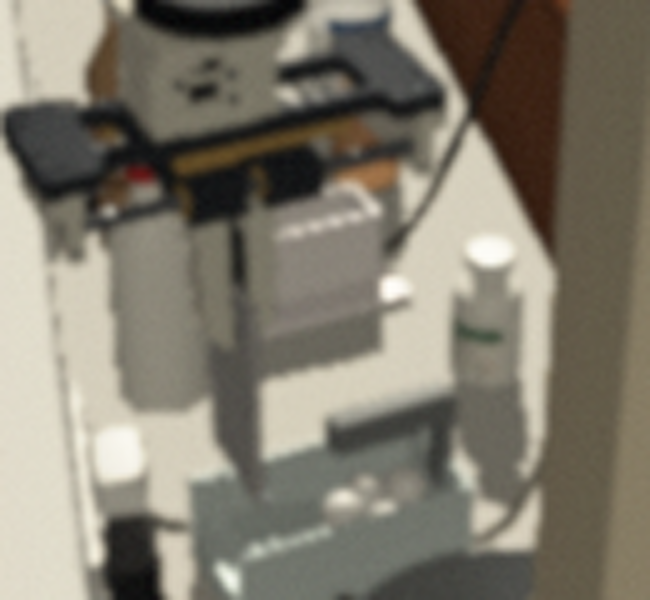

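The gate has come free, with its lower edge at crop (255,495), about 25 mm above the walls, and the box has not moved. Next I'll lift higher, turn 90° and carry it to the rack.

Call:
{"op": "carry_out", "data": {"motion": [[[1,0,0,-0.2,0.02],[1,0,0,-0.2,0.0235],[1,0,0,-0.2,0.0235],[1,0,0,-0.2,0.0235],[1,0,0,-0.2,0.0235],[1,0,0,-0.2,0.0235],[1,0,0,-0.15,0.0235],[1,0,0,0,0.0235]]]}}

```text
time_s: 5.8
eef_pos: [0.4311, -0.1385, 0.2705]
eef_rot: [[0.798, 0.602, 0.001], [0.602, -0.798, -0.001], [0.001, 0.001, -1.0]]
force: [0.8, -0.7, -1.4]
grip_width: 0.0047
finger_force: 30.0
```

Call:
{"op": "carry_out", "data": {"motion": [[[1,0,0,0,0.0235],[1,0,0,0,0.0235],[1,0,0,0,0.0175],[1,0,0,0,0],[1,0.2,-0.3,0,0],[1,0.25,-0.4,0,0],[1,0.25,-0.4,0,0],[1,0.25,-0.4,0,0]]]}}

```text
time_s: 6.6
eef_pos: [0.4752, -0.002, 0.2694]
eef_rot: [[0.969, 0.248, -0.001], [0.248, -0.969, 0.0], [-0.001, -0.0, -1.0]]
force: [-0.0, -0.7, -0.7]
grip_width: 0.0049
finger_force: 30.0
```

Call:
{"op": "carry_out", "data": {"motion": [[[1,0.25,-0.4,0,0],[1,0.25,-0.4,0,0],[1,0.25,-0.4,0,0],[1,0.16,-0.3,0,0],[1,0,0,0,0],[1,0,0,0,0],[1,0,0,0,0],[1,0,0,0,0]]]}}

```text
time_s: 7.4
eef_pos: [0.5162, 0.1298, 0.2698]
eef_rot: [[0.97, 0.244, -0.0], [0.244, -0.97, -0.0], [-0.0, 0.0, -1.0]]
force: [0.0, 1.0, -1.3]
grip_width: 0.0046
finger_force: 30.0
```

Run:
```python
from h import *
go(.5165,.131,.1,-76)
from workcell import eyes
f=eyes.grab_frame('side');pickle.dump(f,open('side2.pkl','wb'))
crop(f,265,80,385,230,4,'s3.png')
a=np.radians(14);d=np.array([np.cos(a),np.sin(a)]);e=np.array([-d[1],d[0]])
p=pts('',(.46,.06,.165),(.58,.2,.24),f); print(len(p),rect(p),p.min(0))
```

```text
pos [0.5162 0.1298 0.2698] ang -75.86 roll 0.0004 shift [ 0.008 -0.013  2.123] w 0.0046 F [ 0.   1.  -1.3] ff 29.99847114086151 t 7.4
339 (array([501.8, 129.2]), array([92. , 20.8]), 15.3) [0.46013003 0.10709868 0.16507554]
```

View pics/s3.png

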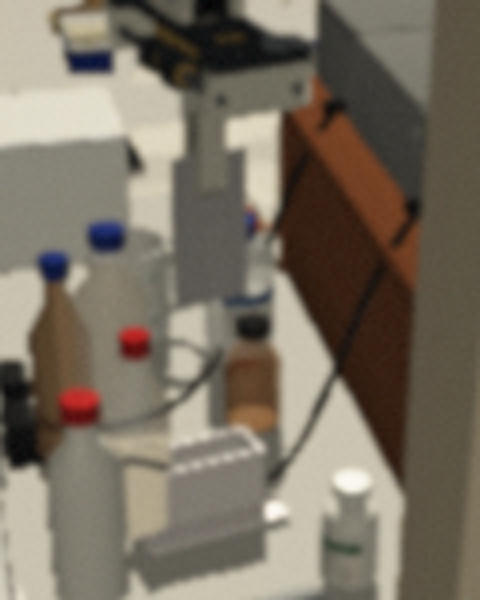

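The gate hangs upright above the rack opening, its lower edge spanning crop x 175–243 against a rim spanning 168–265. I'll lower it.

Call:
{"op": "carry_out", "data": {"motion": [[[1,0.01,-0.01,0.3,0.0004],[1,0,0,0.3,0],[1,0,0,0.3,0],[1,0,0,0.3,0],[1,0,0,0.2,0],[1,0,0,0.2,0],[1,0,0,0.15,0],[1,0,0,0,0]]]}}

```text
time_s: 8.25
eef_pos: [0.5162, 0.1312, 0.1287]
eef_rot: [[0.97, 0.242, -0.002], [0.242, -0.97, -0.0], [-0.002, -0.0, -1.0]]
force: [-1.0, 1.0, -0.8]
grip_width: 0.0044
finger_force: 30.0
```

Call:
{"op": "carry_out", "data": {"motion": [[[1,0,0,0.15,0],[1,0,0,0.12,0],[1,0,0,0.07,0],[1,0,0,0.05,0],[1,0,0,0,0],[1,0,0,0,0],[1,0,0,0,0],[1,0,0,0,0]]]}}

```text
time_s: 9.05
eef_pos: [0.5171, 0.1318, 0.0989]
eef_rot: [[0.97, 0.242, 0.001], [0.242, -0.97, 0.0], [0.001, 0.0, -1.0]]
force: [0.2, 0.3, -1.2]
grip_width: 0.0049
finger_force: 30.0
```

Run:
```python
from h import *
go(.5165,.131,.094,-76)
```

```text
pos [0.5171 0.1318 0.0989] ang -75.98 roll 0.0001 shift [-0.009  0.008  0.061] w 0.0049 F [ 0.2  0.3 -1.2] ff 29.998324513435364 t 9.05
```

Call:
{"op": "carry_out", "data": {"motion": [[[1,0,0,0.05,0],[1,0,0,0,0],[0.7,0,0,0,0],[0.6,0,0,0,0],[0.6,0,0,0,0],[0.6,0,0,-0.3,0],[0.6,0,0,-0.4,0],[0.6,0,0,-0.5,0]]]}}

```text
time_s: 9.85
eef_pos: [0.5162, 0.1316, 0.191]
eef_rot: [[0.97, 0.242, -0.002], [0.242, -0.97, -0.0], [-0.002, -0.0, -1.0]]
force: [0.8, -0.0, 0.3]
grip_width: 0.0374
finger_force: 0.0
```

Call:
{"op": "carry_out", "data": {"motion": [[[0.4,0,0,-0.5,0],[0.4,0,0,-0.4,0],[0.4,0,0,0,0],[0.4,-0.2,0.4,0,0],[0.4,-0.2,0.4,0,0],[0.4,-0.2,0.4,0,0],[0.4,0,0,0,0],[0.4,0,0,0,0]]]}}

```text
time_s: 10.65
eef_pos: [0.4934, 0.0267, 0.2621]
eef_rot: [[0.971, 0.241, -0.001], [0.241, -0.971, 0.0], [-0.0, -0.0, -1.0]]
force: [0.5, 0.8, -0.0]
grip_width: 0.0559
finger_force: 0.0
```

Run:
```python
from h import *
from workcell import eyes
f=eyes.grab_frame('side');g=eyes.grab_frame('top');pickle.dump(f,open('side3.pkl','wb'));pickle.dump(g,open('top3.pkl','wb'))
a=np.radians(14);d=np.array([np.cos(a),np.sin(a)]);e=np.array([-d[1],d[0]]);c=np.array([.5063,.1284])
for n,q in(('s',f),('t',g)):
    p=pts('',(.482,.09,.07),(.56,.18,.16),q)
    if len(p)>5:
        u=(p[:,:2]-c)@d*1e3;v=(p[:,:2]-c)@e*1e3; print(n,len(p),'u',u.min(),u.max(),'zmax',p[:,2].max(),np.polyfit(p[:,2]*1e3,v,1))
    p2=pts('',(.44,-.16,.078),(.56,-.08,.105),q);
    if len(p2)>9: print('bar',*rect(p2),np.median(p2[:,2]))
go(.5358,-.1117,.22,-76.2)
go(.5358,-.1117,.063,-76.2)
```

```text
s 270 u -28.184773032179486 43.93285833797371 zmax 0.12368652093387972 [-0.0115833  -0.44878592]
bar [ 511.8 -116.7] [70.6 17.3] 13.3 0.08920318755826843
bar [ 506.8 -117.9] [69.4 15.6] 13.0 0.08968223930849259
pos [0.4936 0.0277 0.2623] ang -75.95 roll 0.0007 shift [0.097 1.818 0.528] w 0.0559 F [0.3 0.2 0.6] ff 0.0 t 10.75
pos [0.4936 0.0277 0.2623] ang -75.95 roll 0.0007 shift [0.097 1.818 2.49 ] w 0.0559 F [0.3 0.2 0.6] ff 0.0 t 10.75
```

The gate stands upright in the rack (top at 0.124 m) and the box is undisturbed. Next I'll grip the bar near its rear end. All the weight is then ahead of the pads, so a tight grip carries the box level and a loosened grip lets the front swing down.

Call:
{"op": "carry_out", "data": {"motion": [[[0.4,0.02,0.35,0,0.002],[0.4,0.02,0.4,0,0],[0.4,0.02,0.4,0,0],[0.4,0.02,0.4,0.2,0],[0.4,0.02,0.26,0.3,0],[0.4,0,0,0.4,0],[0.4,0,0,0.4,0],[0.4,0,0,0.4,0]]]}}

```text
time_s: 11.55
eef_pos: [0.5353, -0.111, 0.1251]
eef_rot: [[0.973, 0.231, -0.0], [0.231, -0.973, 0.0], [-0.0, -0.0, -1.0]]
force: [0.2, -0.0, -0.3]
grip_width: 0.0557
finger_force: 0.0
```

```bash
python3 -c "
from h import *
go(.5358,-.111,.063,-76.6)"
```

```text
pos [ 0.5353 -0.111   0.1251] ang -76.63 roll -0.0001 shift [0.006 0.001 0.776] w 0.0557 F [ 0.2 -0.  -0.3] ff 0.0 t 11.55
```

Call:
{"op": "carry_out", "data": {"motion": [[[0.4,0,0,0.3,0],[0.4,0,0,0.2,0],[0.4,0,0,0.15,0],[1,0,0,0,0],[1,0,0,0,0],[1,0,0,0,0],[1,0,0,0,0],[1,0,0,0,0]]], "force": 60}}

```text
time_s: 12.35
eef_pos: [0.5353, -0.1121, 0.0752]
eef_rot: [[0.973, 0.23, 0.001], [0.23, -0.973, -0.0], [0.001, 0.0, -1.0]]
force: [-1.0, 2.4, 2.0]
grip_width: 0.0204
finger_force: 1.0
```

Call:
{"op": "carry_out", "data": {"motion": [[[1,0,0,0,0],[1,0,0,0,0],[1,0,0,0,0],[1,0,0,0,0],[1,0,0,-0.05,0],[1,0,0,-0.05,0],[1,0,0,0,0],[1,0,0,0,0]]]}}

```text
time_s: 13.15
eef_pos: [0.5349, -0.112, 0.0825]
eef_rot: [[0.973, 0.23, -0.0], [0.23, -0.973, -0.0], [-0.0, -0.0, -1.0]]
force: [0.2, -0.9, -3.9]
grip_width: 0.0157
finger_force: 60.0
```

```bash
cat >> h.py <<'E'
def tilt(f,nm):
    """bar top slope: side-view points of the bar, fit z along bar"""
    from workcell import monitor
    s=monitor.get_state(); p0=np.array(s['eef_pos']); R=np.array(s['eef_rot']); d=R[:,0]
    P=cloud(f).reshape(-1,3)[f['range_z'].ravel()>0]; q=P-p0; u=q@R[:,0]; v=q@R[:,1]
    m=(np.abs(v)<.012)&(u<-.01)&(u>-.075)&(q[:,2]>-.1)&(q[:,2]<.06); u=u[m];z=q[m,2]
    out=[]
    for b in np.arange(-.075,-.012,.006):
        k=(u>=b)&(u<b+.006)
        if k.sum()>2: out.append((b+.003,np.percentile(z[k],90)))
    out=np.array(out); 
    if len(out)>2: print(nm,'bar slope deg',np.degrees(np.arctan(np.polyfit(out[:,0],out[:,1],1)[0])).round(1)); print((out*1e3).round(0).tolist())
E
python3 - <<'E'
from h import *
from workcell import eyes
go(0,0,0)
for n in('side','top'): f=eyes.grab_frame(n);pickle.dump(f,open(n+'4.pkl','wb'));tilt(f,n)
E
```

```text
pos [ 0.5349 -0.112   0.0825] ang -76.7 roll 0.0 shift [-6.185 -2.901  1.033] w 0.0157 F [ 0.2 -0.9 -3.9] ff 59.96446251869202 t 13.15
side bar slope deg 45.0
[[-72.0, -55.0], [-66.0, -57.0], [-60.0, 14.0], [-54.0, 16.0], [-48.0, 17.0], [-42.0, 16.0], [-36.0, 17.0], [-30.0, 16.0], [-24.0, 17.0], [-18.0, 17.0], [-12.0, 16.0]]
top bar slope deg 56.7
[[-72.0, -52.0], [-66.0, -38.0], [-60.0, 18.0], [-54.0, 19.0], [-48.0, 18.0], [-42.0, 21.0], [-36.0, 18.0], [-30.0, 17.0]]
```

Lifted 7 mm, the box hangs level in a 60 N grip. I'll raise it gently and turn its front toward −y.

Call:
{"op": "carry_out", "data": {"motion": [[[1,0,0,-0.05,0],[1,0,0,-0.1,0],[1,0,0,-0.15,0],[1,0,0,-0.2,0],[1,0,0,-0.2,0],[1,0,0,-0.2,0],[1,0,0,-0.15,0],[1,0,0,-0.1,0]]]}}

```text
time_s: 14.05
eef_pos: [0.5353, -0.1121, 0.1762]
eef_rot: [[0.973, 0.23, 0.001], [0.23, -0.973, -0.0], [0.001, 0.001, -1.0]]
force: [-0.5, 0.7, -3.7]
grip_width: 0.0156
finger_force: 60.0
```

Run:
```python
from h import *
from workcell import eyes
go(.503,-.267,.305,0)
for n in('side',): f=eyes.grab_frame(n);pickle.dump(f,open(n+'5.pkl','wb'));tilt(f,n)
```

```text
pos [ 0.5353 -0.1121  0.1762] ang -76.7 roll -0.2131 shift [-1.937 -0.401 -1.61 ] w 0.0156 F [-0.5  0.7 -3.7] ff 59.96448755264282 t 14.05
side bar slope deg 2.2
[[-60.0, 13.0], [-54.0, 16.0], [-48.0, 16.0], [-42.0, 15.0], [-36.0, 15.0], [-30.0, 15.0], [-24.0, 15.0], [-18.0, 16.0], [-12.0, 16.0]]
```

Call:
{"op": "carry_out", "data": {"motion": [[[1,0,0,-0.1,-0.01],[1,0,0,-0.2,-0.02],[1,0,0,-0.25,-0.0235],[1,0,0,-0.25,-0.0235],[1,0,0,-0.25,-0.0235],[1,0,0,-0.25,-0.0235],[1,0,0,-0.2,-0.0235],[1,0,0,-0.1,-0.0235]]]}}

```text
time_s: 14.9
eef_pos: [0.5351, -0.112, 0.3037]
eef_rot: [[0.255, 0.967, 0.001], [0.967, -0.255, -0.0], [0.0, 0.001, -1.0]]
force: [0.5, -0.2, -4.5]
grip_width: 0.0156
finger_force: 60.0
```

Call:
{"op": "carry_out", "data": {"motion": [[[1,0,0,0,-0.0235],[1,0,0,0,-0.0135],[1,0,0,0,-0.005],[1,0,0,0,0],[1,-0.05,-0.05,0,0],[1,-0.1,-0.05,0,0],[1,-0.2,-0.05,0,0],[1,-0.3,-0.05,0,0]]]}}

```text
time_s: 15.7
eef_pos: [0.5184, -0.1644, 0.3026]
eef_rot: [[0.0, 1.0, -0.0], [1.0, -0.0, 0.0], [0.0, -0.0, -1.0]]
force: [0.9, -0.6, -3.5]
grip_width: 0.0153
finger_force: 60.0
```

Call:
{"op": "carry_out", "data": {"motion": [[[1,-0.35,-0.05,0,0],[1,-0.3,-0.05,0,0],[1,-0.25,-0.05,0,0],[1,-0.2,-0.05,0,0],[1,-0.1,0,0,0],[1,-0.05,0,0,0],[1,0,0,0,0],[1,0,0,0,0]]]}}

```text
time_s: 16.5
eef_pos: [0.5031, -0.2634, 0.3026]
eef_rot: [[-0.0, 1.0, -0.0], [1.0, 0.0, 0.0], [0.0, -0.0, -1.0]]
force: [0.3, 0.1, -3.3]
grip_width: 0.0153
finger_force: 60.0
```

Run:
```python
from h import *
from workcell import eyes
go(.503,-.267,.305,0)
for n in('side','top'): f=eyes.grab_frame(n);pickle.dump(f,open(n+'6.pkl','wb'));tilt(f,n)
crop(load('side6'),265,120,385,340,3,'a.png');crop(load('top6'),330,150,480,290,4,'b.png')
a=cv2.imread('pics/a.png');b=cv2.imread('pics/b.png');c=np.zeros((600,960,3),np.uint8)[:, :760];h=min(600,a.shape[0]);c[:h,:a.shape[1]-160+0]=a[:h,:a.shape[1]-160];b=cv2.resize(b,(560,523));c[:523,200:]=b;cv2.imwrite('pics/c6.png',c)
```

```text
pos [ 0.5031 -0.2634  0.3026] ang 0.01 roll 0.0 shift [-0.045 -0.002 -0.03 ] w 0.0153 F [ 0.3  0.1 -3.3] ff 59.96446967124939 t 16.5
side bar slope deg 47.8
[[-72.0, -56.0], [-66.0, -57.0], [-60.0, 11.0], [-54.0, 15.0], [-48.0, 17.0], [-42.0, 17.0], [-36.0, 16.0], [-30.0, 16.0], [-24.0, 17.0], [-18.0, 17.0], [-12.0, 26.0]]
top bar slope deg 74.1
[[-72.0, -55.0], [-66.0, -56.0], [-60.0, 19.0], [-54.0, 17.0], [-48.0, 14.0]]
```

View pics/c6.png

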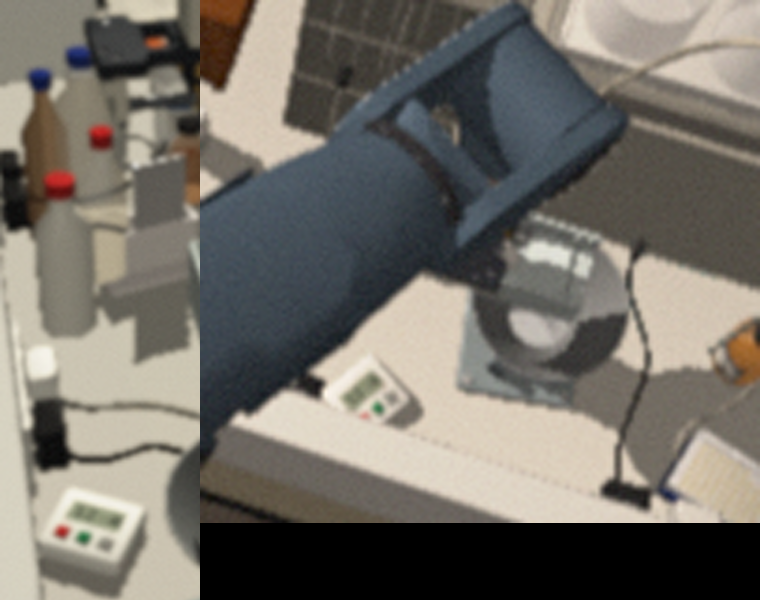

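The box hangs level over the funnel: in the composite its front is at about (555,250) above the funnel centre at (550,310). Now I'll loosen the grip stepwise so that it swings front-down.

Call:
{"op": "carry_out", "data": {"motion": [[[1,0,0,0,0],[1,0,0,0,0],[1,0,0,0,0],[1,0,0,0,0],[1,0,0,0,0],[1,0,0,0,0],[1,0,0,0,0],[1,0,0,0,0]]], "force": 22}}

```text
time_s: 17.4
eef_pos: [0.503, -0.264, 0.3026]
eef_rot: [[0.0, 1.0, -0.0], [1.0, -0.0, -0.0], [-0.0, -0.0, -1.0]]
force: [-0.5, -0.4, -4.4]
grip_width: 0.0156
finger_force: 22.0
```

```bash
cat > look.py <<'E'
from h import *
from workcell import eyes
import sys
go(.503,-.267,.305,0)
for n in('side','top'):
    f=eyes.grab_frame(n);pickle.dump(f,open(n+sys.argv[1]+'.pkl','wb'));tilt(f,n)
    # white balls, anywhere around the box/funnel
    h=cv2.cvtColor(f['img'],cv2.COLOR_RGB2HSV);P=cloud(f)
    m=(h[...,2]>185)&(h[...,1]<40)&(P[...,0]>.40)&(P[...,0]<.6)&(P[...,1]<-.26)&(P[...,1]>-.46)
    k,l,st,c=cv2.connectedComponentsWithStats(m.astype(np.uint8))
    print(n,'white',[(st[i,4],P[l==i].mean(0).round(3).tolist()) for i in range(1,k) if st[i,4]>4])
E
python3 look.py 7
```

```text
pos [ 0.503  -0.264   0.3026] ang -0.02 roll -0.0001 shift [-0.037  0.001 -0.03 ] w 0.0156 F [-0.5 -0.4 -4.4] ff 21.993540823459625 t 17.4
side bar slope deg 46.2
[[-72.0, -57.0], [-66.0, -58.0], [-60.0, 12.0], [-54.0, 15.0], [-48.0, 15.0], [-42.0, 16.0], [-36.0, 16.0], [-30.0, 16.0], [-24.0, 17.0], [-18.0, 16.0], [-12.0, 18.0]]
side white [(np.int32(16), [0.517, -0.291, 0.26]), (np.int32(13), [0.484, -0.292, 0.261]), (np.int32(49), [0.514, -0.333, 0.244]), (np.int32(13), [0.477, -0.379, 0.247]), (np.int32(32), [0.409, -0.269, 0.017]), (np.int32(1806), [0.427, -0.371, -0.0]), (np.int32(267), [0.483, -0.398, 0.055])]
top bar slope deg 74.7
[[-72.0, -56.0], [-66.0, -58.0], [-60.0, 14.0], [-54.0, 17.0], [-48.0, 16.0]]
top white [(np.int32(54), [0.515, -0.35, 0.246]), (np.int32(18), [0.516, -0.381, 0.247]), (np.int32(788), [0.447, -0.336, -0.0]), (np.int32(51), [0.517, -0.382, 0.014])]
```

Call:
{"op": "carry_out", "data": {"motion": [[[1,0,0,0,0],[1,0,0,0,0],[1,0,0,0,0],[1,0,0,0,0],[1,0,0,0,0],[1,0,0,0,0],[1,0,0,0,0],[1,0,0,0,0]]], "force": 13}}

```text
time_s: 18.3
eef_pos: [0.503, -0.264, 0.3027]
eef_rot: [[0.0, 1.0, 0.0], [1.0, -0.0, -0.0], [-0.0, 0.0, -1.0]]
force: [0.4, -0.2, -4.7]
grip_width: 0.016
finger_force: 13.0
```

```bash
sed -i '/white/,$d;/# white/,$d' look.py; echo "    pass" >> look.py; python3 look.py 8
```

```text
pos [ 0.503  -0.264   0.3027] ang -0.02 roll -0.0001 shift [-0.038  0.    -0.029] w 0.016 F [ 0.4 -0.2 -4.7] ff 12.999666631221771 t 18.3
side bar slope deg 55.2
[[-72.0, -56.0], [-66.0, -56.0], [-60.0, -53.0], [-54.0, -0.0], [-48.0, 2.0], [-42.0, 3.0], [-36.0, 5.0], [-30.0, 8.0], [-24.0, 10.0], [-18.0, 11.0], [-12.0, 39.0]]
top bar slope deg 70.7
[[-72.0, -56.0], [-66.0, -56.0], [-60.0, -53.0], [-54.0, 2.0], [-48.0, 1.0]]
```

It has tilted about 17° at 13 N. I'll loosen a bit more.

Call:
{"op": "carry_out", "data": {"motion": [[[1,0,0,0,0],[1,0,0,0,0],[1,0,0,0,0],[1,0,0,0,0],[1,0,0,0,0],[1,0,0,0,0],[1,0,0,0,0],[1,0,0,0,0]]], "force": 10}}

```text
time_s: 19.2
eef_pos: [0.503, -0.264, 0.3027]
eef_rot: [[0.0, 1.0, 0.0], [1.0, -0.0, -0.0], [-0.0, 0.0, -1.0]]
force: [-0.7, 0.9, -2.4]
grip_width: 0.0161
finger_force: 10.0
```

```bash
python3 look.py 9
```

```text
pos [ 0.503  -0.264   0.3027] ang -0.02 roll -0.0001 shift [-0.037  0.    -0.029] w 0.0161 F [-0.7  0.9 -2.4] ff 9.999779909849167 t 19.2
side bar slope deg 47.3
[[-54.0, -49.0], [-48.0, -15.0], [-42.0, -12.0], [-36.0, -7.0], [-30.0, -3.0], [-24.0, 0.0], [-18.0, 5.0], [-12.0, 9.0]]
```

Call:
{"op": "carry_out", "data": {"motion": [[[1,0,0,0,0],[1,0,0,0,0],[1,0,0,0,0],[1,0,0,0,0],[1,0,0,0,0],[1,0,0,0,0],[1,0,0,0,0],[1,0,0,0,0]]], "force": 8}}

```text
time_s: 20.1
eef_pos: [0.503, -0.264, 0.3027]
eef_rot: [[0.0, 1.0, 0.0], [1.0, -0.0, -0.0], [-0.0, 0.0, -1.0]]
force: [-0.1, -1.0, -3.2]
grip_width: 0.0158
finger_force: 8.0
```

```bash
python3 look.py 10
python3 - <<'E'
from h import *
a=load('side10');b=load('top10')
x=cv2.resize(a['img'][200:380,280:370,::-1],(300,600),interpolation=2);y=cv2.resize(b['img'][190:290,370:460,::-1],(480,533),interpolation=2)
c=np.zeros((600,780,3),np.uint8);c[:,:300]=x;c[:533,300:]=y;cv2.imwrite('pics/c10.png',c)
E
```

```text
pos [ 0.503  -0.264   0.3027] ang -0.02 roll -0.0 shift [-0.038  0.    -0.029] w 0.0158 F [-0.1 -1.  -3.2] ff 7.999763935804367 t 20.1
side bar slope deg 60.8
[[-54.0, -99.0], [-48.0, -15.0], [-42.0, -12.0], [-36.0, -8.0], [-30.0, -3.0], [-24.0, 1.0], [-18.0, 5.0], [-12.0, 10.0]]
top bar slope deg 36.7
[[-54.0, -16.0], [-48.0, -15.0], [-42.0, -8.0]]
```

View pics/c10.png

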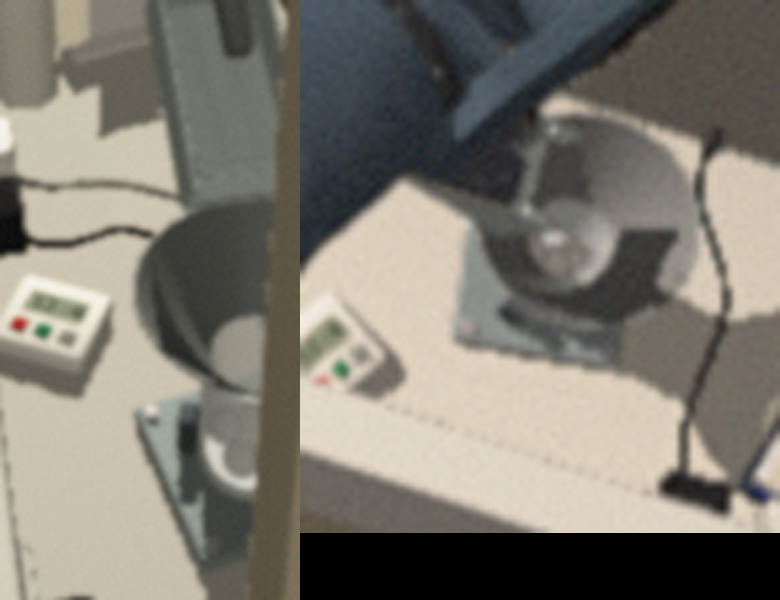

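The side crop shows the tipped pan floor bare at about (220,110). In the top crop there are white balls inside the jar outlet at (560,240). I'll check numerically for leftovers in the pan, funnel or bench.

Run:
```python
from h import *
for n in('side6','side10','top10'):
    f=load(n);h=cv2.cvtColor(f['img'],cv2.COLOR_RGB2HSV);P=cloud(f)
    w=(h[...,2]>150)&(h[...,1]<45)&(f['range_z']>0)
    for nm,lo,hi in(('pan',(.45,-.4,.165),(.56,-.24,.3)),('funnel',(.42,-.46,.105),(.59,-.29,.165)),('jar',(.46,-.42,.01),(.55,-.33,.1))):
        m=w&((P>lo)&(P<hi)).all(-1);k,l,st,c=cv2.connectedComponentsWithStats(m.astype(np.uint8))
        print(n,nm,[(int(st[i,4]),c[i].round().tolist(),P[l==i].mean(0).round(3).tolist()) for i in range(1,k) if st[i,4]>5])
f=load('top10');P=cloud(f);q=pts('',(.47,-.41,.01),(.54,-.34,.11),f);H,xe,ye=np.histogram2d(q[:,0],q[:,1],[12,12],weights=q[:,2]);N,_,_=np.histogram2d(q[:,0],q[:,1],[12,12]);print((H/np.maximum(N,1)*1e3).astype(int))
```

```text
side6 pan [(22, [363.0, 200.0], [0.536, -0.268, 0.279]), (71, [335.0, 212.0], [0.476, -0.285, 0.271]), (6, [336.0, 200.0], [0.486, -0.257, 0.279]), (38, [356.0, 216.0], [0.517, -0.29, 0.259]), (57, [360.0, 236.0], [0.514, -0.332, 0.245]), (21, [347.0, 253.0], [0.478, -0.378, 0.247])]
side6 funnel []
side6 jar [(110, [353.0, 304.0], [0.504, -0.342, 0.074]), (323, [350.0, 333.0], [0.483, -0.398, 0.055])]
side10 pan []
side10 funnel []
side10 jar [(121, [353.0, 304.0], [0.504, -0.342, 0.073]), (98, [347.0, 339.0], [0.479, -0.394, 0.033])]
top10 pan []
top10 funnel [(17, [443.0, 237.0], [0.504, -0.447, 0.152])]
top10 jar [(38, [425.0, 236.0], [0.517, -0.4, 0.054])]
[[  0   0 103   0 105   0 100  99 104 100  17  10]
 [106 104  98   0   0   0   0   0  98 102  60  11]
 [109 102   0   0   0   0   0   0   0   0   0   0]
 [103 101   0   0  43  52  51  45   0   0 101 105]
 [104   0  35  35  47  49  47  47   0   0   0   0]
 [ 90  59  36   0  44  56  49  51  42   0   0   0]
 [ 54  25  23  34  45  48  55  37  34  43   0   0]
 [ 81  40  39  38  29  38  43  36  31  35   0 106]
 [106  73  55  36  37   0   0  27  34  64 100 108]
 [107  44  72  70  19  12  16  18  88  77 107 107]
 [  0 105  85  51  60  58  58  75  84 105 108   0]
 [  0   0   0   0 103  87  54 104   0   0   0   0]]
```

The pan and funnel are clear and the balls lie in the jar, piled to about 56 mm. Now I'll tighten, raise and carry the empty box back over free worktop. There I'll land its front edge and level it by lowering while drawing back.

Call:
{"op": "carry_out", "data": {"motion": [[[1,0,0,0,0],[1,0,0,-0.15,0],[1,0,0,-0.25,0],[1,0,0,-0.2,0],[1,0.1,0,0,0],[1,0.2,0,0,0],[1,0.3,0,0,0],[1,0.3,0,0,0]]], "force": 40}}

```text
time_s: 21.0
eef_pos: [0.5024, -0.19, 0.3496]
eef_rot: [[0.0, 1.0, -0.001], [1.0, -0.0, 0.001], [0.001, -0.001, -1.0]]
force: [-0.1, -0.2, -2.5]
grip_width: 0.0153
finger_force: 40.0
```

Call:
{"op": "carry_out", "data": {"motion": [[[1,0.3,0,0,0],[1,0.25,0,0,0],[1,0.15,0,0.1,0],[1,0.08,0,0.25,0],[1,0,0,0.35,0],[1,0,0,0.35,0],[1,0,0,0.35,0],[1,0,0,0.3,0]]]}}

```text
time_s: 21.8
eef_pos: [0.502, -0.1287, 0.2122]
eef_rot: [[0.0, 1.0, -0.002], [1.0, -0.0, 0.001], [0.001, -0.002, -1.0]]
force: [0.6, 0.3, -3.0]
grip_width: 0.0154
finger_force: 40.0
```

Run:
```python
from h import *
from workcell import eyes
go(.5,-.13,.14,0)
f=eyes.grab_frame('side');tilt(f,'side')
p=pts('',(.44,-.26,.012),(.56,-.08,.3),f);print('low pts',p[np.argsort(p[:,2])[:200:40]].round(3).tolist())
```

```text
pos [ 0.502  -0.1287  0.2122] ang -0.0 roll -0.0 shift [-0.016 -0.023  0.902] w 0.0154 F [ 0.6  0.3 -3. ] ff 39.999441504478455 t 21.8
side bar slope deg 49.6
[[-54.0, -14.0], [-48.0, -12.0], [-42.0, -7.0], [-36.0, -4.0], [-30.0, 2.0], [-24.0, 5.0], [-18.0, 8.0], [-12.0, 50.0]]
low pts [[0.551, -0.139, 0.012], [0.488, -0.19, 0.09], [0.493, -0.17, 0.095], [0.51, -0.169, 0.097], [0.505, -0.19, 0.1]]
```

Call:
{"op": "carry_out", "data": {"motion": [[[1,0,0,0.2,0],[1,0,0,0.25,0],[1,0,0,0.25,0],[1,0,0,0.15,0],[1,0,0,0.07,0],[1,0,0,0,0],[1,0,0,0,0],[1,0,0,0,0]]]}}

```text
time_s: 22.65
eef_pos: [0.5034, -0.1297, 0.1418]
eef_rot: [[0.0, 1.0, 0.001], [1.0, -0.0, -0.0], [-0.0, 0.001, -1.0]]
force: [1.0, -0.3, -3.2]
grip_width: 0.0157
finger_force: 40.0
```

Call:
{"op": "carry_out", "data": {"motion": [[[1,0,0,0,0],[1,0,0,0.05,0],[1,0.05,0,0.05,0],[1,0.1,0,0.05,0],[1,0.1,0,0.05,0],[1,0.1,0,0.06,0],[1,0.1,0,0.07,0],[1,0.07,0,0.07,0]]], "force": 10}}

```text
time_s: 23.45
eef_pos: [0.5032, -0.0866, 0.1089]
eef_rot: [[0.0, 1.0, 0.0], [1.0, -0.0, 0.001], [0.001, 0.0, -1.0]]
force: [-0.9, 5.1, 6.9]
grip_width: 0.0157
finger_force: 10.0
```

Run:
```python
from h import *
from workcell import eyes
go(.5,-.13,.075,0)
f=eyes.grab_frame('side');tilt(f,'side')
```

```text
pos [ 0.5032 -0.0866  0.1089] ang -0.01 roll -0.0 shift [-0.542 -0.041  0.424] w 0.0157 F [-0.9  5.1  6.9] ff 10.001746416091919 t 23.45
side bar slope deg 62.2
[[-72.0, -78.0], [-66.0, -77.0], [-60.0, -76.0], [-54.0, -2.0], [-48.0, 2.0], [-42.0, 3.0], [-36.0, 6.0], [-30.0, 8.0], [-24.0, 10.0], [-18.0, 11.0], [-12.0, 47.0]]
```

The levelling works and about 19° of tilt is left. I'll continue.

Call:
{"op": "carry_out", "data": {"motion": [[[1,0.08,0,0.06,0],[1,0.08,0,0.06,0],[1,0.07,0,0.06,0],[1,0.06,0,0.06,0],[1,0.05,0,0.06,0],[1,0.04,0,0.06,0],[1,0,0,0.04,0],[1,0,0,0,0]]]}}

```text
time_s: 24.3
eef_pos: [0.503, -0.0575, 0.0767]
eef_rot: [[0.0, 1.0, -0.0], [1.0, -0.0, 0.0], [0.0, -0.0, -1.0]]
force: [-0.1, 0.8, -0.6]
grip_width: 0.0158
finger_force: 10.0
```

Run:
```python
from h import *
from workcell import eyes
go(.5,-.05,.075,0)
f=eyes.grab_frame('side');tilt(f,'side')
```

```text
pos [ 0.503  -0.0575  0.0767] ang -0.01 roll -0.0 shift [ 0.094 -0.037  0.022] w 0.0158 F [-0.1  0.8 -0.6] ff 9.999564439058304 t 24.3
side bar slope deg 52.4
[[-72.0, -57.0], [-66.0, -58.0], [-60.0, 7.0], [-54.0, 14.0], [-48.0, 14.0], [-42.0, 16.0], [-36.0, 15.0], [-30.0, 15.0], [-24.0, 14.0], [-18.0, 16.0], [-12.0, 51.0]]
```

Nearly level. I'll press down 2 mm, release and withdraw upward.

Call:
{"op": "carry_out", "data": {"motion": [[[1,0,0,0.02,0],[1,0,0,0,0],[0.75,0,0,0,0],[0.6,0,0,0,0],[0.5,0,0,0,0],[0.5,0,0,-0.3,0],[0.5,0,0,-0.5,0],[0.5,0,0,-0.5,0]]]}}

```text
time_s: 25.15
eef_pos: [0.5026, -0.0576, 0.1804]
eef_rot: [[0.0, 1.0, -0.001], [1.0, -0.0, 0.0], [0.0, -0.001, -1.0]]
force: [1.2, -0.6, -0.3]
grip_width: 0.0465
finger_force: 0.0
```

Call:
{"op": "carry_out", "data": {"motion": [[[0.5,0,0,-0.5,0],[0.5,0,0,-0.5,0],[0.5,0.3,0,-0.3,0],[0.5,0.3,0,0,0],[0.5,0.3,0,0,0],[0.5,0.3,0,0,0],[0.5,0,0,0,0],[0.5,0,0,0,0]]]}}

```text
time_s: 25.95
eef_pos: [0.503, 0.0383, 0.2834]
eef_rot: [[-0.001, 1.0, -0.0], [1.0, 0.001, -0.0], [-0.0, -0.0, -1.0]]
force: [0.1, 0.3, 0.6]
grip_width: 0.0466
finger_force: 0.0
```

Run:
```python
from h import *
from workcell import eyes
go(.5,-.05,.075,0)
f=eyes.grab_frame('side');g=eyes.grab_frame('top')
p=pts('',(.45,-.2,.08),(.56,-.03,.11),f);print('bar',*rect(p),'z vs y',np.polyfit(p[:,1],p[:,2],1))
q=p[p[:,2]>.088];print('top slope',np.polyfit(q[:,1],q[:,2],1),q[:,2].max())
p=pts('',(.42,-.25,.045),(.58,.0,.06),f);print('walls',*rect(p))
p=pts('',(.482,.09,.07),(.56,.18,.16),f);print('gate zmax',p[:,2].max())
w=pts('',(.47,-.41,.01),(.54,-.34,.11),g)
h=cv2.cvtColor(g['img'],cv2.COLOR_RGB2HSV);P=cloud(g);m=(h[...,2]>140)&(h[...,1]<50)&((P>(.485,-.4,.005))&(P<(.525,-.35,.095))).all(-1);print('balls px',m.sum(),P[m].max(0) if m.any() else 0)
m=((P>(.465,-.19,.005))&(P<(.535,-.04,.07))).all(-1)&(h[...,2]>190)&(h[...,1]<30);print('white in box',m.sum(),np.median(P[m],0) if m.any() else '')
```

```text
pos [0.503  0.0383 0.2834] ang 0.04 roll 0.0001 shift [-1.104 -0.038  2.605] w 0.0466 F [0.1 0.3 0.6] ff 0.0 t 25.95
bar [503.2 -81.8] [70.7 15.9] 90.0 z vs y [0.05252372 0.09371959]
top slope [0.00433627 0.09132492] 0.09459609651511355
walls [ 503.  -113.8] [133.3  70.3] 89.7
gate zmax 0.12328422390170851
balls px 13 [ 0.52489844 -0.3737413   0.09396913]
white in box 105 [ 0.5092359  -0.13649654  0.02059356]
```

Run:
```python
from h import *
from workcell import eyes
g=eyes.grab_frame('top');f=eyes.grab_frame('side')
for n,q in(('top',g),('side',f)):
    p=pts('',(.478,-.165,.0),(.528,-.055,.06),q); N=[]
    for y in np.arange(-.165,-.055,.01):
        k=(p[:,1]>=y)&(p[:,1]<y+.01); N.append((round(float(y),3),int(k.sum()),*(np.percentile(p[k,2],[10,50,90])*1e3).round().tolist()) if k.sum()>3 else (round(float(y),3),0))
    print(n,N)
P=cloud(g); m=((P>(.475,-.402,.005))&(P<(.531,-.345,.09))).all(-1); v,u=np.where(m); print(v.min(),v.max(),u.min(),u.max())
z=(P[v.min():v.max()+1,u.min():u.max()+1,2]*1e3).round().astype(int); print(z)
print(g['img'][v.min():v.max()+1,u.min():u.max()+1].mean(-1).astype(int))
```

```text
top [(-0.165, 32, 4.0, 21.0, 29.0), (-0.155, 35, 17.0, 20.0, 26.0), (-0.145, 32, 15.0, 20.0, 26.0), (-0.135, 31, 13.0, 19.0, 24.0), (-0.125, 28, 12.0, 17.0, 22.0), (-0.115, 20, 11.0, 16.0, 21.0), (-0.105, 22, 9.0, 13.0, 18.0), (-0.095, 21, 2.0, 8.0, 17.0), (-0.085, 19, 6.0, 9.0, 14.0), (-0.075, 17, 4.0, 8.0, 11.0), (-0.065, 20, 1.0, 7.0, 21.0), (-0.055, 0)]
side [(-0.165, 32, 20.0, 23.0, 25.0), (-0.155, 52, 4.0, 22.0, 23.0), (-0.145, 50, 3.0, 20.0, 21.0), (-0.135, 37, 17.0, 18.0, 20.0), (-0.125, 29, 15.0, 17.0, 18.0), (-0.115, 39, 13.0, 15.0, 16.0), (-0.105, 34, 12.0, 13.0, 14.0), (-0.095, 33, 10.0, 11.0, 12.0), (-0.085, 36, 9.0, 10.0, 11.0), (-0.075, 29, 7.0, 8.0, 9.0), (-0.065, 35, 5.0, 6.0, 26.0), (-0.055, 0)]
228 245 407 427
[[ 136  125  128  120  114  114  108  107  106  105   88   85   79   82
    92   80   89   99  100  111  106]
 [ 123  122  128  110  111  116  103  101   84   69   68   65   71   70
    69   75   85   95   89  103  110]
 [ 135  125  119  123  108  106  109   70   55   61   51   55   57   65
    67   70   64   85   82   96   99]
 [ 126  130  117  112  113  109
[... 2522 characters left out ...]
2  53  55  59  68  93 103 113 117 119 111 112 122 117 121 137
  159 165 162]
 [ 52  53  59  56  55  53  56  76  92 113 119 122 115 110 116 117 125 143
  162 164 156]
 [ 58  52  51  53  56  55  51  57  79  98 115 113 112 106 114 129 148 160
  160 149 141]
 [ 62  54  54  52  56  55  54  56  63  74  93 101 101 101 123 146 165 169
  148 134 132]
 [ 85  59  58  52  54  58  57  54  56  59  65  74  84  89 116 136 148 147
  135 126 128]
 [114  87  58  53  54  54  61  62  64  68  64  71  72  83 101 119 119 123
  125 125 127]
 [130 111  72  53  52  58  60  68  72  75  84  88  89  97 102 108 114 119
  116 125 124]
 [132 115  74  53  57  51  50  58  59  60  78  84  85  88  93  92  98 101
  105 106 118]]
```

The box floor is clean and the balls are in two layers in the jar. One last check that none strayed onto the bench, then hand in.

Run:
```python
from h import *
from workcell import eyes
for n in('top','side'):
    f=eyes.grab_frame(n);o=load(n);P=cloud(f);Q=cloud(o)
    m=(P[...,2]>.01)&(Q[...,2]<.006)&(P[...,2]<.06)&(P[...,0]>.36)&(P[...,0]<.62)&(P[...,1]<.3)&(P[...,1]>-.7)
    m=cv2.morphologyEx(m.astype(np.uint8),cv2.MORPH_OPEN,np.ones((2,2)));k,l,st,c=cv2.connectedComponentsWithStats(m)
    print(n,[(int(st[i,4]),P[l==i].mean(0).round(3).tolist()) for i in range(1,k) if st[i,4]>6])
```

```text
top [(24, [0.529, -0.068, 0.042]), (49, [0.528, -0.17, 0.021]), (8, [0.492, -0.055, 0.016]), (33, [0.466, -0.073, 0.035]), (25, [0.482, -0.18, 0.017])]
side [(101, [0.483, -0.065, 0.046]), (8, [0.531, -0.051, 0.046]), (10, [0.463, -0.237, 0.069])]
```

```bash
python3 -c "
from workcell import ctrl
print(ctrl.finish_job())"
```

```text
the job is handed in; nothing more can be done
None
```

The job is handed in, with no verdict returned: the gate stands in the rack, the balls are in the jar (the pan, funnel and bench are clear, but I could not count all five one by one), and the empty box stands level on the worktop.

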